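Stack four serving trays stepwise on the sloping drainer

ROBOT

A 7-joint arm with a two-finger parallel gripper is mounted at the origin on a cart in front of the work surface, level with it; the furniture and walls round the work are solid. World frame = base frame: x ahead of the robot, y to its left, z up, the work surface at z = 0. Lengths are in m, angles in degrees, forces in N, time in s.
With the tool pointing down it reaches from about 0.35 to 0.775 m from the base axis. Payload 3.1 kg.
Tool frame: the origin (TCP) lies on the centre line of the jaws, within the pads' length; the fingertips stand 17 mm ahead of it and the grasp point (between the pads) lies 2 mm behind it (robot.tip_reach is the distance from the TCP to the fingertips, in m); z points along the fingers, y is the line along which they close (so a half turn about z gives the same grasp; the last joint's range is limited). The gripper opens to 85 mm and grips with 20 to 120 N. Pads are 22 mm wide; open, the fingers measure 114 mm over their backs; the gripper's body (76 mm by 85 mm) begins 54 mm behind the grasp point. The pads swing forward as they close: fully open they stand 13 mm farther back than shut.
Start: joints at [64.991, 17.813, 0.802, 86.603, -0.252, 75.585, -1.558], TCP at [0.212, -0.508, 0.248] pointing down, gripper open.
Joint ranges: [-154.91, 154.91], [-16.99, 109.72], [-72.82, 74.43], [7.12, 147.25], [-82.49, 262.49], [11.32, 116.49], [-174.64, 174.64]. Speed limits (degrees/s): [159.86, 159.86, 180, 180, 180, 180, 180].

INTERFACE

Orientations are given as [roll, pitch, yaw] about the fixed x, y, z axes, in that order (R = Rz(yaw) Ry(pitch) Rx(roll)).
In Python, from station import robot, fingers, vision, workorder, recognise gives the robot as it stands. Calls block until the motion is done:
- robot.move_to(position, orientation): joint-space move of the TCP to a pose.
- robot.line_to(position, orientation=None, velocity=0.15, f_stop=None): straight line of the TCP; orientation=None keeps the orientation; velocity is the mean speed in m/s. With f_stop (N) it stops when the force on the tool has changed by that much, and returns True; else False.
- robot.move_j(angles): joint-space move.
- fingers.gripper_to(opening, force=None): opening from 0.0 (shut) to 1.0 (fully open); force is the grip in N (None keeps the last); returns when the fingers have stopped.
- robot.pause(seconds).
- robot.inverse_kinematics(position, orientation): joint angles nearest the present ones, or None.
- vision.grab_frame(name): name is "side" or "top" or "wrist"; returns the picture (420x560x3 uint8, red, green, blue); there is no depth.
- vision.calibration(name): a dict with "mtx" (3x3 intrinsics, pixels), "k1" (the pictures are not rectified: a ray, as slopes to the right and down, at radius r is drawn at 1 + k1 r^2 times it, then the intrinsics apply), "extrinsics" (4x4, takes a point from world to camera coordinates); the wrist camera has in their place "T_tool_cam" (4x4, takes a point from camera to tool coordinates, whose origin is the TCP and whose axes are the flange's). Camera axes: x right, y up, looking along -z (the intrinsics and any distortion apply to the point x, -y, -z); pixel columns grow to the right and rows downward; lengths in m; the calibration is good to about 2 mm. A picture is of the moment at which its call begins: read the wrist's pose just before it. calibration takes no time and is no camera call.
A pose or a line that the arm cannot do raises robot.PlanningError and nothing moves.
- workorder.close_job(): hands the job in; it is judged then, once.
Trained networks look in the newest picture that a camera, given by its name, has taken for a name from the list of things; names that differ only in an ending like _2 or _b are one class to them, and where a whole thing is asked for, a point or a joint stands for the part that bears it (a point fixed in the world has none). Each returns a list of dicts, best first, with "p" (0 to 1); they miss things now and then, are a little off and sometimes report something else, mostly with a low value. They report only what shows in the picture. A call takes as long as a camera call. They do not tell look-alikes from the thing itself.
- recognise(label, camera): "rect" ([centre column, centre row, width, height] in pixels, round what is visible of it).
Readings, each from a call of its own:
- robot.current_time_s(): time.
- robot.current_joint_positions(): joint angles.
- robot.current_dq(): joint speeds.
- robot.current_joint_torque(): joint torques, N m.
- robot.current_tool_pos(): TCP position.
- robot.current_eef_rot(): TCP orientation.
- robot.current_contact_force(): force on the tool from outside, world axes, zero at the start.
- robot.current_torque(): the same for the moment, N m.
- robot.current_finger_gap(): opening from 0.0 (shut) to 1.0 (fully open).
- robot.current_gripper_force(): force on a finger pad.
Only numpy, scipy, OpenCV 4.12 (cv2) and the standard library are available. Lean on these libraries where they do the work, as an engineer would, in place of code of your own. Each camera call takes 0.05 s, during which the arm holds its last target. There are 200 camera calls.

TASK

Stack the four serving trays to dry on the sloping drainer, open side up, in the order blue, white, green, yellow from the bottom, turning every other one end for end: blue with its raised end downhill against the bottom rail, white with its raised end uphill and its plain end resting against the blue tray's raised end, green with its raised end downhill against the two steel posts, and yellow with its raised end uphill and its plain end resting against the green tray's raised end. Keep their long sides in line, let go of the stack, and leave everything else on the worktop where it stands.

Things in the scene. Friction and masses are not known exactly. Their poses are not given: they have to be found in the camera images.
- tray_blue: Blue open tray, hollow, 130 mm long (x), 60 wide (y), walls 5 thick. Rim 20 mm above the flat underside; but its -x end is a solid raised end, 16 thick in x, 30 high, full width; the +x end is plain. Origin: centre of the underside, z up. 0.13-0.21 kg. Starts flat on the worktop, open side up, long axis roughly left-right (within 0.4 rad), raised end to either side.
- tray_white: White open tray, hollow, 130 mm long (x), 60 wide (y), walls 5 thick. Rim 20 mm above the flat underside; but its -x end is a solid raised end, 16 thick in x, 30 high, full width; the +x end is plain. Origin: centre of the underside, z up. 0.13-0.21 kg. Starts flat on the worktop, open side up, long axis roughly left-right (within 0.4 rad), raised end to either side.
- tray_green: Green open tray, hollow, 130 mm long (x), 60 wide (y), walls 5 thick. Rim 20 mm above the flat underside; but its -x end is a solid raised end, 16 thick in x, 30 high, full width; the +x end is plain. Origin: centre of the underside, z up. 0.13-0.21 kg. Starts flat on the worktop, open side up, long axis roughly left-right (within 0.4 rad), raised end to either side.
- tray_yellow: Yellow open tray, hollow, 130 mm long (x), 60 wide (y), walls 5 thick. Rim 20 mm above the flat underside; but its -x end is a solid raised end, 16 thick in x, 30 high, full width; the +x end is plain. Origin: centre of the underside, z up. 0.13-0.21 kg. Starts flat on the worktop, open side up, long axis roughly left-right (within 0.4 rad), raised end to either side.
- tray_blue_lip (a point): top middle of the blue tray's raised end: 57 mm from the tray's origin toward its -x, 30 mm up; the inner face of the raised end is 49 mm from the origin
- tray_white_lip (a point): top middle of the white tray's raised end: 57 mm from the tray's origin toward its -x, 30 mm up; the inner face of the raised end is 49 mm from the origin
- tray_green_lip (a point): top middle of the green tray's raised end: 57 mm from the tray's origin toward its -x, 30 mm up; the inner face of the raised end is 49 mm from the origin
- tray_yellow_lip (a point): top middle of the yellow tray's raised end: 57 mm from the tray's origin toward its -x, 30 mm up; the inner face of the raised end is 49 mm from the origin
- drainer: Wooden sloping drainer, fixed, 106 mm wide, 185 deep, no side walls; its slats rise 26 degrees away from the robot. Origin: on the worktop under its middle; x uphill (level), z up; yaw within 0.25 rad. At the foot a bottom rail 16 mm high; in front of it two 10 mm steel posts, 40 apart, square to the slope, 56 high, their faces 10 mm farther downhill than the rail's.
- drainer_rest (a point): On the slats at the uphill foot of the bottom rail, mid width; 75 mm to -x of the drainer's origin, 28 mm up. Axes of the slope: x uphill, y left, z square off the slats. Trays let go here slide down by themselves (friction about 0.25) to their stop. Stacked tray origins (x, z) in mm here: blue 65, 0; white 81, 20; green 55, 40; yellow 71, 60.
- mug_1: bystander, to be left alone: small white mug with a handle, 50 mm high, 88 mm over the handle; origin at the centre of its underside
- jam_jar: bystander, to be left alone: jam jar with red-striped lid, 71 mm across, 89 mm high; origin at the centre of its underside
- tin_1: bystander, to be left alone: green and gold round tin, 57 mm across, 72 mm high; origin at the centre of its underside
- lemon_1: bystander, to be left alone: yellow lemon, 78 mm long; origin at the centre of its underside
- kitchen_timer: bystander, to be left alone: red round kitchen timer, 66 mm across, 69 mm high; origin at the centre of its underside
There are look-alikes about, which are no part of the job. There is more than one size of the tray_green; the job needs the larger.

How it is judged (in metres and radians):
On the way, in this order (a step that is already met when the one before it is completed fails the run):
1. the blue tray lies on the slope, raised end downhill against the bottom rail (x of tray_blue in the frame of drainer_rest between 0.059 and 0.071 m and y of tray_blue in the frame of drainer_rest between -0.012 and 0.012 m and z of tray_blue in the frame of drainer_rest between -0.004 and 0.004 m and angle between the x axis of tray_blue and the x axis of drainer_rest, either way round below 0.14 rad and angle between the z axis of tray_blue and the z axis of drainer_rest, either way round below 0.08 rad and x of tray_blue_lip in the frame of drainer_rest below 0.02 m), for 0.2 s.
2. the white tray lies on the blue one, turned round, its plain end against the blue tray's raised end (x of tray_white in the frame of tray_blue between 0.01 and 0.022 m and y of tray_white in the frame of tray_blue between -0.012 and 0.012 m and z of tray_white in the frame of tray_blue between 0.016 and 0.024 m and angle between the x axis of tray_white and the x axis of tray_blue, either way round below 0.14 rad and angle between the z axis of tray_white and the z axis of tray_blue, either way round below 0.08 rad and x of tray_white_lip in the frame of tray_blue above 0.05 m), for 0.2 s.
3. the green tray lies on the white one, raised end downhill against the two posts (x of tray_green in the frame of tray_white between 0.02 and 0.032 m and y of tray_green in the frame of tray_white between -0.012 and 0.012 m and z of tray_green in the frame of tray_white between 0.016 and 0.024 m and angle between the x axis of tray_green and the x axis of tray_white, either way round below 0.14 rad and angle between the z axis of tray_green and the z axis of tray_white, either way round below 0.08 rad and x of tray_green_lip in the frame of tray_white above 0.06 m), for 0.2 s.
4. the yellow tray lies on the green one, turned round, its plain end against the green tray's raised end (x of tray_yellow in the frame of tray_green between 0.01 and 0.022 m and y of tray_yellow in the frame of tray_green between -0.012 and 0.012 m and z of tray_yellow in the frame of tray_green between 0.016 and 0.024 m and angle between the x axis of tray_yellow and the x axis of tray_green, either way round below 0.14 rad and angle between the z axis of tray_yellow and the z axis of tray_green, either way round below 0.08 rad and x of tray_yellow_lip in the frame of tray_green above 0.05 m), for 0.2 s.
At the end, for the whole second after the job is handed in: All trays rest still, flat, in line, on the drainer: blue against the bottom rail, white against blue's raised end, green against the posts, yellow against green's raised end (gaps under 6 mm, sideways within 12 mm of the one below); raised ends of blue, green downhill, the others uphill (all of step 1 and all of step 2 and all of step 3 and all of step 4 and linear speed of each of tray_blue, tray_white, tray_green, tray_yellow below 0.02 m/s); the robot touches nothing.
It fails at once if the mug is moved more than 30 mm (distance of mug_1 from where it was at the start of the episode above 0.03 m).
It fails at once if the jam jar is moved more than 30 mm (distance of jam_jar from where it was at the start of the episode above 0.03 m).
It fails at once if the tin is moved more than 30 mm (distance of tin_1 from where it was at the start of the episode above 0.03 m).
It fails at once if the lemon is moved more than 30 mm (distance of lemon_1 from where it was at the start of the episode above 0.03 m).
It fails at once if the timer is moved more than 30 mm (distance of kitchen_timer from where it was at the start of the episode above 0.03 m).
It also fails if it takes over 72 s, if anything falls off the work surface, if the arm or the gripper's body presses on something with over 40 N, if the wrist force passes 120 N, or if a joint passes its speed limit or range.

## Working session

There is one attempt and no reset: what is moved stays moved. The work goes in short steps, each a Python script; the robot and the scene stay as the last script left them, time stands still between calls to the robot, and variables do not carry over. Pictures are saved under pics/ and viewed, at most 10 in all, crops included, and the job is handed in when it is done.

```bash
mkdir -p pics; ls
python3 - <<'E'
from station import robot, fingers, vision, workorder, recognise
import cv2
for c in ("top","side"):
    im=vision.grab_frame(c); cv2.imwrite(f"pics/{c}0.png",im[:,:,::-1])
    print(c,vision.calibration(c))
    for l in ("tray_blue","tray_white","tray_green","tray_yellow","drainer","mug_1","jam_jar","tin_1","lemon_1","kitchen_timer"):
        print(l,[(round(d["p"],2),[round(float(v)) for v in d["rect"]]) for d in recognise(l,c)])
print(vision.calibration("wrist"), robot.current_time_s(), robot.current_tool_pos(), robot.current_eef_rot())
E
```

```text
pics
top {'mtx': array([[412.82878977,   0.        , 283.29301771],
       [  0.        , 412.82878977, 213.78341518],
       [  0.        ,   0.        ,   1.        ]]), 'k1': -0.0018336774624888785, 'extrinsics': array([[-0.00643365, -0.99972526,  0.02253899, -0.01554142],
       [ 0.98861818, -0.00297099,  0.15041699, -0.55400156],
       [-0.1503087 ,  0.02325018,  0.98836568, -1.26895576],
       [ 0.        ,  0.        ,  0.        ,  1.        ]])}
tray_blue [(0.87, [194, 201, 37, 23])]
tray_white [(0.79, [207, 251, 45, 24])]
tray_green [(0.84, [355, 203, 40, 29]), (0.76, [410, 261, 22, 36])]
tray_yellow [(0.8, [348, 253, 44, 29])]
drainer [(0.85, [286, 217, 45, 64]), (0.51, [133, 231, 22, 21])]
mug_1 [(0.6, [133, 233, 23, 26]), (0.34, [190, 159, 19, 19])]
jam_jar [(0.92, [286, 161, 20, 28]), (0.27, [285, 216, 44, 67])]
tin_1 [(0.94, [403, 201, 23, 17])]
lemon_1 [(0.87, [240, 163, 14, 22])]
kitchen_timer [(0.55, [190, 159, 24, 19])]
side {'mtx': array([[477.48980339,   0.        , 282.92277824],
       [  0.        , 477.48980339, 199.46403982],
       [  0.        ,   0.   
[... 662 characters left out ...]
 [262, 186, 17, 18])]
kitchen_timer [(0.59, [230, 180, 12, 21])]
{'mtx': array([[364.87414397,   0.        , 278.78344792],
       [  0.        , 364.87414397, 207.66953409],
       [  0.        ,   0.        ,   1.        ]]), 'k1': -0.05805694437248006, 'T_tool_cam': array([[ 7.36599543e-04,  9.49206733e-01,  3.14652244e-01,
         7.95363069e-02],
       [ 9.99999659e-01, -5.81554933e-04, -5.86626781e-04,
        -4.66364513e-04],
       [-3.73842526e-04,  3.14652569e-01, -9.49206838e-01,
        -1.26614691e-01],
       [ 0.00000000e+00,  0.00000000e+00,  0.00000000e+00,
         1.00000000e+00]])} 1.1 [ 0.21155112 -0.507718    0.24830931] [1.79994993e+02 2.78952642e-03 2.26209982e+01]
```

Run:
```python
import cv2
im=cv2.imread("pics/top0.png"); cv2.imwrite("pics/top0c.png",cv2.resize(im[130:300,110:440],(800,412),interpolation=cv2.INTER_CUBIC))
im=cv2.imread("pics/side0.png"); cv2.imwrite("pics/side0c.png",cv2.resize(im[150:290,190:430],(800,467),interpolation=cv2.INTER_CUBIC))
```

```text
(no output)
```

View pics/top0c.png

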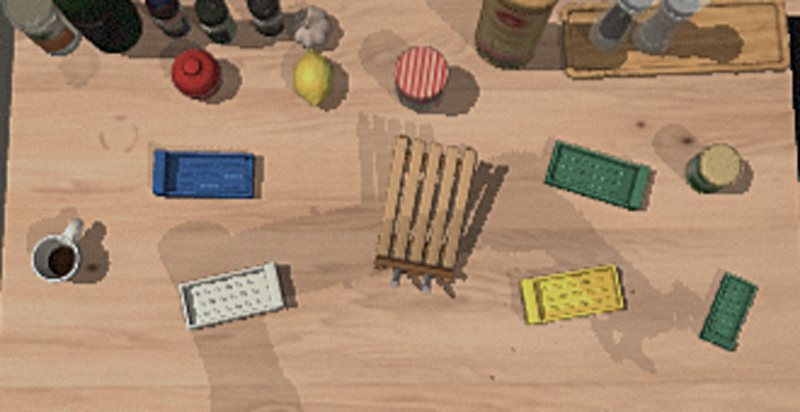

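View pics/side0c.png

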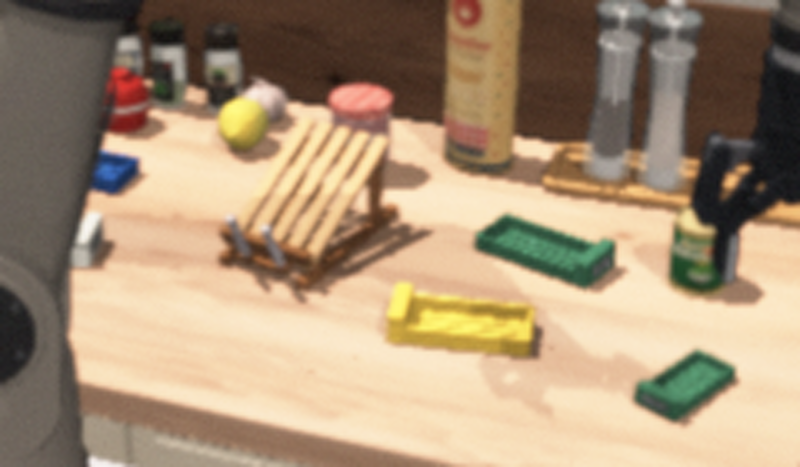

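```bash
cat > h.py <<'E'
from station import robot, fingers, vision, workorder, recognise
import numpy as np, cv2
from scipy.spatial.transform import Rotation as R
from scipy.optimize import minimize, least_squares
def ext(cam, pose=None):
    """world->camera 4x4; wrist: pose=(pos, rpy)"""
    c=vision.calibration(cam)
    if cam!="wrist": return c["extrinsics"]
    T=np.eye(4); T[:3,:3]=R.from_euler("xyz",pose[1],degrees=True).as_matrix(); T[:3,3]=pose[0]
    return np.linalg.inv(T@c["T_tool_cam"])
def project(P,cam,E):
    c=vision.calibration(cam); p=np.asarray(P,float)@E[:3,:3].T+E[:3,3]
    s=np.c_[p[:,0],-p[:,1]]/-p[:,2:]; s=s*(1+c["k1"]*(s**2).sum(1,keepdims=True))
    return s*c["mtx"][[0,1],[0,1]]+c["mtx"][:2,2]
def unproject(uv,z,cam,E):
    c=vision.calibration(cam); s0=(np.asarray(uv,float)-c["mtx"][:2,2])/c["mtx"][[0,1],[0,1]]; s=s0.copy()
    for _ in range(5): s=s0/(1+c["k1"]*(s**2).sum())
    d=E[:3,:3].T@np.array([s[0],-s[1],-1]); o=-E[:3,:3].T@E[:3,3]
    return o+d*(z-o[2])/d[2]
def mask(im,name):
    h,s,v=cv2.split(cv2.cvtColor(im,cv2.COLOR_RGB2HSV))
    if name=="white": m=(s<60)&(v>110)
    else:
        lo,hi,sm={"blue":(100,125,110),"green":(60,95,80),"yellow":(23,35,140)}[name]
        m=(h>=lo)&(h<=hi)&(s>sm)
    m=cv2.morphologyEx(m.astype(np.uint8),cv2.MORPH_CLOSE,np.ones((5,5)))
    return cv2.morphologyEx(m,cv2.MORPH_OPEN,np.ones((3,3)))
def box(x0,x1,y,z): return np.array([[a,b,c] for a in(x0,x1) for b in(-y,y) for c in(0,z)])
BODY=[box(-.065,.065,.03,.02),box(-.065,-.049,.03,.03)]
def silhouette(p,cam,E,k=4):
    m=np.zeros((420*k,560*k),np.uint8); c,s=np.cos(p[2]),np.sin(p[2])
    for B in BODY:
        W=B@np.array([[c,s,0],[-s,c,0],[0,0,1]])+[p[0],p[1],0]
        cv2.fillConvexPoly(m,cv2.convexHull(np.round((project(W,cam,E)+.5)*k).astype(np.int32)),1)
    return cv2.resize(m.astype(np.float32),(560,420),interpolation=cv2.INTER_AREA)
def fit_tray(im,name,cam,E,near):
    """tray pose (x,y,yaw) and IoU; near = guess (x,y), both ways round tried"""
    m=mask(im,name); n,l,st,ce=cv2.connectedComponentsWithStats(m)
    g=project([[near[0],near[1],.012]],cam,E)[0]
    big=[i for i in range(1,n) if st[i,4]>150]
    i=min(big,key=lambda i:np.hypot(*(ce[i]-g))); m=(l==i).astype(np.float32)
    (c0,_,_)=cv2.minAreaRect(np.argwhere(m>0)[:,::-1].astype(np.float32))
    P=unproject(c0,.012,cam,E)
    cost=lambda p:-np.minimum(s:=silhouette(p,cam,E),m).sum()/np.maximum(s,m).sum()
    best=None
    for y0 in (-.25,0,.25,np.pi-.25,np.pi,np.pi+.25):
        r=minimize(cost,[P[0],P[1],y0],method="Nelder-Mead",options=dict(maxfev=90,initial_simplex=np.array([P[0],P[1],y0])+[[0,0,0],[.008,0,0],[0,.008,0],[0,0,.15]]))
        if best is None or r.fun<best.fun: best=r
    return best.x,-best.fun
E
cat > s1.py <<'E'
from h import *
for p in ([.60,0,.42],[.56,0,.42],[.56,0,.36]):
    if robot.inverse_kinematics(p,[180,0,0]) is not None: break
print(p); robot.move_to(p,[180,0,0]); print(robot.current_time_s())
pose=(robot.current_tool_pos(),robot.current_eef_rot()); im=vision.grab_frame("wrist")
np.save("w1.npy",np.r_[pose[0],pose[1]]); cv2.imwrite("pics/w1.png",im[:,:,::-1]); 
E=ext("wrist",pose); top=cv2.imread("pics/top0.png")[:,:,::-1].copy(); Et=ext("top")
for n,uv in dict(blue=(194,201),white=(207,251),green=(355,203),yellow=(348,253)).items():
    P=unproject(uv,.012,"top",Et)
    print(n,P.round(3),*[ (np.round(a,3),round(float(b),2)) for a,b in (fit_tray(top,n,"top",Et,P),fit_tray(im,n,"wrist",E,P))])
E
python3 s1.py
```

```text
[0.6, 0, 0.42]
3.4583
blue [0.601 0.271 0.012] (array([0.599, 0.274, 1.513]), 0.91) (array([0.596, 0.275, 1.573]), 0.94)Traceback (most recent call last):
  File "s1.py", line 10, in <module>
    print(n,P.round(3),*[ (np.round(a,3),round(float(b),2)) for a,b in (fit_tray(top,n,"top",Et,P),fit_tray(im,n,"wrist",E,P))])
                                                                        ~~~~~~~~^^^^^^^^^^^^^^^^^^
  File "h.py", line 47, in fit_tray
    r=minimize(cost,[P[0],P[1],y0],method="Nelder-Mead",options=dict(maxfev=90,initial_simplex=np.array([P[0],P[1],y0])+[[0,0,0],[.008,0,0],[0,.008,0],[0,0,.15]]))
    res = _minimize_neldermead(fun, x0, args, callback, bounds=bounds,
                               **options)
    fxcc = func(xcc)
    fx = function(np.copy(x), *(wrapper_args + args))
  File "h.py", line 44, in <lambda>
    cost=lambda p:-np.minimum(s:=silhouette(p,cam,E),m).sum()/np.maximum(s,m).sum()
                                 ~~~~~~~~~~^^^^^^^^^
  File "h.py", line 34, in silhouette
    cv2.fillConvexPoly(m,cv2.convexHull(np.round((project(W,cam,E)+.5)*k).astype(np.int32)),1)
                                                  ~~~~~~~^^^^^^^^^
  File "h.py", line 12, in project
    c=vision.calibration(cam); p=np.asarray(P,float)@E[:3,:3].T+E[:3,3]
ValueError: time passes only in moves, steps and waits
```

```bash
sed -i 's/vision.calibration(/CAL(/; s/(-.25,0,.25,np.pi-.25,np.pi,np.pi+.25)/[w*np.pi\/2+d for w in (-1,1) for d in (-.25,0,.25)]/' h.py
sed -i 's/^def ext/import functools\nCAL=functools.cache(vision.calibration)\ndef ext/' h.py
cat > s2.py <<'E'
from h import *
w=np.load("w1.npy"); E=ext("wrist",(w[:3],w[3:])); im=cv2.imread("pics/w1.png")[:,:,::-1].copy()
top=cv2.imread("pics/top0.png")[:,:,::-1].copy(); Et=ext("top"); out={}
for n,uv in dict(blue=(194,201),white=(207,251),green=(355,203),yellow=(348,253)).items():
    P=unproject(uv,.012,"top",Et); a,b=fit_tray(top,n,"top",Et,P); c,d=fit_tray(im,n,"wrist",E,P); out[n]=c
    print(n,a.round(3),round(b,2),c.round(3),round(d,2))
np.savez("trays.npz",**out)
cv2.imwrite("pics/w1b.png",cv2.resize(cv2.imread("pics/w1.png"),(800,600)))
E
python3 s2.py
```

```text
blue [0.6   0.274 1.519] 0.91 [0.596 0.275 1.562] 0.94
white [0.437 0.233 1.794] 0.94 [0.429 0.237 1.816] 0.75
green [ 0.596 -0.257 -1.886] 0.89 [ 0.593 -0.26  -1.872] 0.94
yellow [ 0.437 -0.218 -1.406] 0.93 [ 0.429 -0.219 -1.381] 0.75
```

View pics/w1.png

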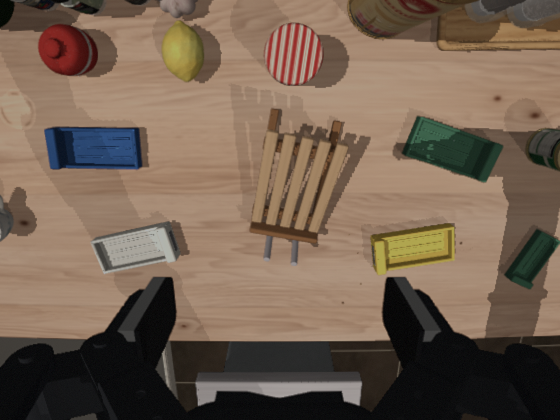

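```bash
python3 - <<'E'
import re
s=open("h.py").read()
s=s.replace("m=(l==i).astype(np.float32)","m=cv2.fillConvexPoly(np.zeros(m.shape,np.float32),cv2.convexHull(np.argwhere(l==i)[:,::-1].astype(np.int32)),1)")
s=s.replace("fit_tray(im,name,cam,E,near)","fit_tray(im,name,cam,E,near,side)").replace("for w in (-1,1) for d","for w in (side,) for d")
open("h.py","w").write(s)
s=open("s2.py").read()
s=s.replace(",Et,P)",",Et,P,sd)").replace("E,P)","E,P,sd)").replace("P=unproj","sd={'white':1,'green':1}.get(n,-1); P=unproj")
s=re.sub(r"cv2.imwrite.*","cv2.imwrite('pics/dr.png',np.vstack([cv2.resize(cv2.imread('pics/w1.png')[100:275,240:360],(480,700),interpolation=cv2.INTER_CUBIC)])[100:])",s)
open("s2.py","w").write(s)
E
python3 s2.py
```

```text
blue [ 0.6    0.272 -1.62 ] 0.93 [ 0.596  0.271 -1.58 ] 0.94
white [0.437 0.233 1.79 ] 0.95 [0.429 0.236 1.786] 0.88
green [ 0.597 -0.256  1.27 ] 0.93 [ 0.595 -0.257  1.264] 0.94
yellow [ 0.437 -0.218 -1.405] 0.95 [ 0.429 -0.222 -1.403] 0.86
```

View pics/dr.png

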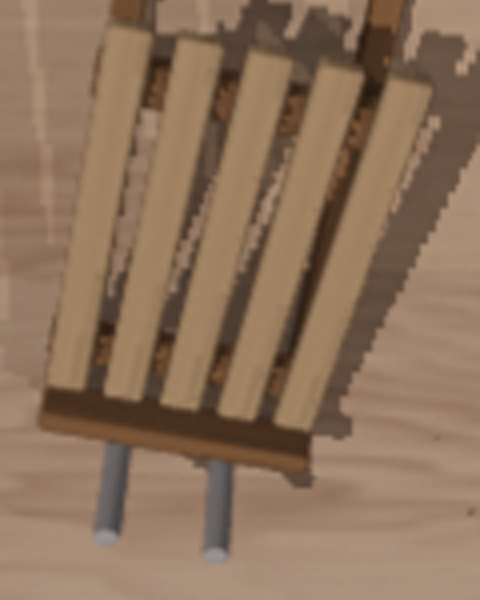

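```bash
cat >> h.py <<'E'
def rest_frame(d):
    """world pose (R,t) of drainer_rest for drainer pose d=(x,y,yaw)"""
    Ry=R.from_euler("z",d[2]); return (Ry*R.from_euler("y",-26,degrees=True)).as_matrix(), Ry.apply([-.075,0,.028])+[d[0],d[1],0]
E
python3 - <<'E'
from h import *
w=np.load("w1.npy"); E=ext("wrist",(w[:3],w[3:]))
uv=np.array([[42,418],[310,460],[107,537],[216,555],[47,388],[310,432],[107,25],[432,82]])/4+[240,125]
def model(q):
    a,wd,L=q[3:]; 
    P=np.array([[0,.053,.016],[0,-.053,.016],[-.015,.02,.056],[-.015,-.02,.056],[a,wd,0],[a,-wd,0],[L,wd,0],[L,-wd,0]])
    Rm,t=rest_frame(q); return project(P@Rm.T+t,"wrist",E)
r=least_squares(lambda q:(model(q)-uv).ravel(),[.55,0,-.15,0,.05,.18])
print(r.x.round(4)); print((model(r.x)-uv).round(1).tolist())
np.save("drainer.npy",r.x[:3]); Rm,t=rest_frame(r.x); print(t)
# check in top view
Et=ext("top"); print(project((np.array([[0,.053,.016],[0,-.053,.016],[-.015,.02,.056],[-.015,-.02,.056],[r.x[5],r.x[4],0],[r.x[5],-r.x[4],0]])@Rm.T+t),"top",Et).round(1).tolist())
# reach check
for x in (.055,.065,.081,.10):
  for z in (0.003,.06,.12):
    P=Rm@[x,0,z]+t
    for f in (0,180):
      o=R.from_matrix(Rm@R.from_euler("xz",[180,f],degrees=True).as_matrix()).as_euler("xyz",degrees=True)
      print(x,z,f,P.round(3),o.round(1),robot.inverse_kinematics(P,o))
E
```

```text
[ 0.5508 -0.0246 -0.1789 -0.0018  0.0507  0.1616]
[[-1.4, -0.8], [1.4, 0.2], [0.2, 0.5], [0.2, 0.3], [0.1, 0.0], [-0.3, -0.1], [-0.2, -0.3], [0.0, 0.3]]
[ 0.47700806 -0.01120875  0.028     ]
[[264.3, 237.2], [297.5, 243.1], [272.8, 248.1], [285.7, 250.4], [273.4, 186.8], [306.0, 192.5]]
0.055 0.003 0 [ 0.524 -0.02   0.055] [180.  -26.  -10.3] [  11.48943545   16.66466826  -17.35972831  127.74969965   46.42479279
   15.46230583 -147.17996321]
0.055 0.003 180 [ 0.524 -0.02   0.055] [180.   26.  169.7] [ 33.42523667  21.30199707 -43.25457844 127.04480056  64.1356949
  23.26347009  17.91484739]
0.055 0.06 0 [ 0.5   -0.015  0.106] [180.  -26.  -10.3] [  25.5350602     9.29977434  -32.65153139  127.84965145   33.00221296
   22.24900015 -134.24063768]
0.055 0.06 180 [ 0.5   -0.015  0.106] [180.   26.  169.7] [ 42.62976901  12.68507852 -52.00426094 127.39550067  43.56383855
  25.40531342  36.54622953]
0.055 0.12 0 [ 0.474 -0.011  0.16 ] [180.  -26.  -10.3] [  31.37927427   -0.25924511  -36.67683736  127.01125153   13.84672512
   28.74322437 -116.30301748]
0.055 0.12 180 [ 0.474 -0.011  0.16 
[... 2208 characters left out ...]
 36.87574185  24.23166774 -47.35430267 120.51766476  58.6581343
  28.01156632  26.20322545]
0.1 0.06 0 [ 0.54  -0.023  0.126] [180.  -26.  -10.3] [  22.1429632    11.22829423  -28.0996123   121.49643841   27.64039904
   25.66583563 -127.21367318]
0.1 0.06 180 [ 0.54  -0.023  0.126] [180.   26.  169.7] [ 43.86340309  16.25724492 -53.77485931 120.88687492  42.80281403
  30.25115918  39.88068968]
0.1 0.12 0 [ 0.514 -0.018  0.18 ] [180.  -26.  -10.3] [  28.45158095    3.23811072  -33.44723703  120.6773477    15.5252073
   32.27022354 -116.17954823]
0.1 0.12 180 [ 0.514 -0.018  0.18 ] [180.   26.  169.7] [ 46.45667587   4.97555229 -52.4337669  120.23457313  19.70599744
  32.91978001  60.40014092]
```

```bash
cat >> h.py <<'E'
GRIP=-.010; DZ=.017
SLOT=dict(blue=(.065,0,1),white=(.081,.020,-1),green=(.055,.040,1),yellow=(.071,.060,-1))
def pick_pose(p,s,h):
    a=np.array([np.cos(p[2]),np.sin(p[2])])
    return np.r_[p[:2]+GRIP*a,DZ+h],(R.from_euler("z",p[2]+(0 if s>0 else np.pi))*R.from_euler("x",np.pi)).as_euler("xyz",degrees=True)
def place_pose(d,name,s,dx,h,dy=0):
    Rm,t=rest_frame(d); x,z,u=SLOT[name]
    return Rm@[x+dx+u*GRIP,dy,z+DZ+h]+t,(R.from_matrix(Rm)*R.from_euler("z",0 if s*u>0 else np.pi)*R.from_euler("x",np.pi)).as_euler("xyz",degrees=True)
E
python3 - <<'E'
from h import *
T=np.load("trays.npz"); d=np.load("drainer.npy"); print(robot.tip_reach, robot.current_joint_positions(), d)
for n in SLOT:
  for s in (1,-1):
    f=lambda q: None if (j:=robot.inverse_kinematics(*q)) is None else np.round(j).astype(int).tolist()
    print(n,s,"pick",f(pick_pose(T[n],s,.13)),f(pick_pose(T[n],s,0)),"place",f(place_pose(d,n,s,.005,.09)),f(place_pose(d,n,s,.005,0)))
E
```

```text
0.017 [ 14.6981107   26.18026237 -29.95281633  53.64775409  13.10189423
 102.98563536 -99.7845227 ] [ 0.5508105  -0.02455789 -0.17894203]
blue 1 pick [6, 48, -62, 74, 42, 81, 126] [-62, 58, 64, 84, -54, 71, -171] place [30, 2, -36, 127, 18, 28, -120] [16, 15, -22, 127, 43, 18, -143]
blue -1 pick [-1, 42, -46, 75, 30, 75, -47] [-1, 50, -44, 82, 36, 63, -52] place [43, 3, -49, 126, 20, 28, 58] [36, 20, -46, 127, 59, 24, 23]
white 1 pick [11, 24, -52, 103, 21, 63, -36] [4, 33, -44, 111, 31, 48, -44] place [46, 3, -51, 121, 16, 33, 63] [41, 19, -51, 121, 50, 29, 33]
white -1 pick [-79, 26, 65, 107, -26, 64, -172] [-63, 32, 43, 113, -30, 46, -170] place [29, 2, -34, 121, 14, 33, -115] [19, 14, -24, 122, 32, 23, -131]
green 1 pick [45, 38, -37, 77, 23, 72, -11] [44, 46, -34, 84, 28, 59, -14] place [32, -5, -36, 127, 7, 32, -110] [26, 10, -33, 129, 35, 22, -136]
green -1 pick [3, 36, 32, 79, -19, 71, -161] [9, 42, 22, 86, -18, 56, -162] place [33, -5, -37, 127, 6, 32, 71] [42, 13, -52, 128, 45, 25, 35]
yellow 1 pick [38, 15, -16, 106, 5, 60, -151] [35, 26, -13, 113, 9, 42, -154] place [38, -5, -40, 121, 5, 37, 74] [45, 12, -54, 123, 36, 29, 45]
yellow -1 pick [58, 19, -41, 105, 14, 61, 21] [54, 30, -38, 112, 26, 46, 11] place [31, -5, -34, 121, 6, 37, -108] [25, 8, -31, 123, 25, 26, -126]
```

```bash
cat > job.py <<'E'
from h import *
import sys
S=dict(blue=-1,white=1,green=1,yellow=-1); SIDE=dict(blue=-1,white=1,green=1,yellow=-1)
def shot(name,tag):
    pose=(robot.current_tool_pos(),robot.current_eef_rot()); im=vision.grab_frame("wrist")
    cv2.imwrite(f"pics/{tag}_{name}.png",im[:,:,::-1]); np.save(f"{tag}_{name}.npy",np.r_[pose[0],pose[1]]); return im,ext("wrist",pose)
def pick(n):
    p0=np.load("trays.npz")[n]; s=S[n]
    fingers.gripper_to(1.0,60)
    robot.move_to(*pick_pose(p0,s,.14))
    im,E=shot(n,"hover"); p,q=fit_tray(im,n,"wrist",E,p0[:2],SIDE[n])
    print(n,"far",p0.round(4),"near",p.round(4),"iou",round(q,3))
    if q<.85 or np.hypot(*(p-p0)[:2])>.015 or abs(p[2]-p0[2])>.12: print("check fit"); return False
    pos,o=pick_pose(p,s,.03); robot.line_to(pos,o,velocity=.25)
    hit=robot.line_to(pick_pose(p,s,0)[0],velocity=.08,f_stop=8); print("down hit",hit,robot.current_tool_pos().round(4))
    fingers.gripper_to(0.0,60); g=robot.current_finger_gap()
    print("gap",g,"t",robot.current_time_s()); 
    if not .6<g<.82: print("bad grip?"); return False
    robot.line_to(pick_pose(p,s,.17)[0],velocity=.25)
    print("lifted gap",robot.current_finger_gap(),"F",robot.current_contact_force()); return True
def place(n,dx=.005,dy=0):
    d=np.load("drainer.npy"); s=S[n]
    robot.move_to(*place_pose(d,n,s,dx,.09,dy))
    robot.line_to(place_pose(d,n,s,dx,.012,dy)[0],velocity=.15)
    hit=robot.line_to(place_pose(d,n,s,dx,-.006,dy)[0],velocity=.03,f_stop=5)
    Rm,t=rest_frame(d); print("placed hit",hit,"rest coords",((robot.current_tool_pos()-t)@Rm).round(4),"gap",robot.current_finger_gap())
    fingers.gripper_to(1.0); robot.pause(.2)
    robot.line_to(place_pose(d,n,s,dx,.10,dy)[0],velocity=.25)
    shot(n,"after"); print("t",robot.current_time_s())
if __name__=="__main__":
    ok=pick(sys.argv[1])
    if ok and "hold" not in sys.argv: place(sys.argv[1])
E
python3 job.py blue hold
```

```text
blue far [ 0.5963  0.2713 -1.5796] near [ 0.5971  0.2699 -1.5992] iou 0.972
down hit False [0.5971 0.2798 0.0164]
gap 0.6907746065949314 t 6.6833
lifted gap 0.6853847602854222 F [-0.59312247  0.00691639 -2.57307642]
```

```bash
python3 -c "
from job import *
place('blue')"
```

```text
placed hit True rest coords [ 0.0601 -0.0004  0.0166] gap 0.6885241454293999
t 11.8667
```

View pics/after_blue.png

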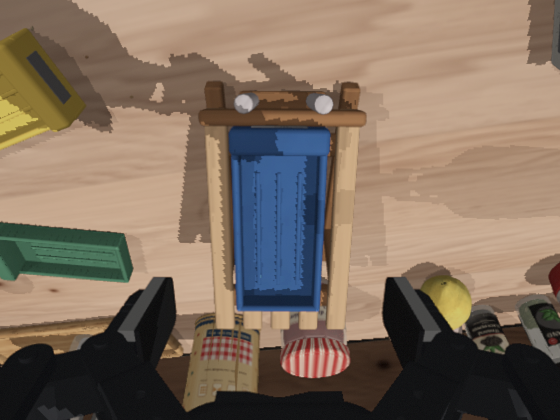

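```bash
cat >> h.py <<'E'
def fit_slope(n,tag="after"):
    """tray pose in the drainer_rest frame (x,y,yaw off), z and direction as wanted; from the saved picture"""
    w=np.load(f"{tag}_{n}.npy"); E=ext("wrist",(w[:3],w[3:])); im=cv2.imread(f"pics/{tag}_{n}.png")[:,:,::-1].copy()
    Rm,t=rest_frame(np.load("drainer.npy")); x,z,u=SLOT[n]; G=np.eye(4); G[:3,:3]=Rm; G[:3,3]=t+Rm@[0,0,z]; E2=E@G
    p,q=fit_tray(im,n,"wrist",E2,(x,0),1,[0 if u>0 else np.pi]); return p-[0,0,0 if u>0 else np.pi],q
E
sed -i 's/near,side):/near,side,yaws=None):/; s/for y0 in \[/for y0 in yaws or [/' h.py
python3 - <<'E'
from h import *
print(fit_slope("blue"))
w=np.load("after_blue.npy"); E=ext("wrist",(w[:3],w[3:])); Rm,t=rest_frame(np.load("drainer.npy"))
print(project(np.array([[-.015,.02,.056],[-.015,-.02,.056],[0,.051,.016],[0,-.051,.016]])@Rm.T+t,"wrist",E).round(1).tolist())
E
python3 job.py white hold
```

```text
(array([ 0.06739234, -0.00115104, -0.00719548]), np.float64(0.9676468372344971))
[[320.2, 102.0], [239.9, 102.0], [362.7, 125.1], [197.1, 125.1]]
white far [0.429  0.2361 1.7859] near [0.4346 0.2303 1.7917] iou 0.979
down hit False [0.4365 0.2205 0.0167]
gap 0.6831025396410899 t 15.1667
lifted gap 0.6836155417799404 F [ 0.01456774  0.65490682 -1.79115908]
```

```bash
python3 -c "
from job import *
place('white',.006)
print(fit_slope('white'))"
```

```text
placed hit True rest coords [ 0.0975 -0.0003  0.0366] gap 0.6843000385616077
t 20.1833
(array([ 0.08221779, -0.00041151, -0.00017108]), np.float64(0.9642643928527832))
```

View pics/after_white.png

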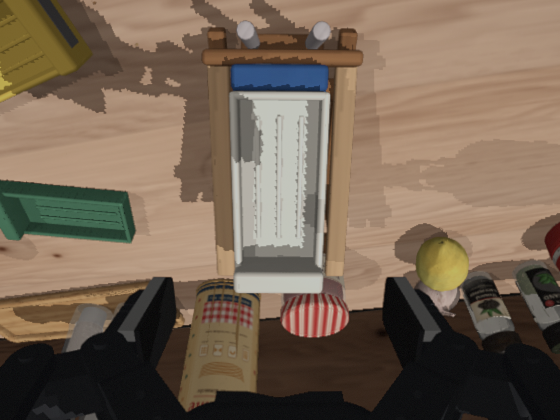

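```bash
python3 job.py green hold && python3 -c "
from job import *
place('green',.005)
print(fit_slope('green'))"
```

```text
green far [ 0.5945 -0.2568  1.2642] near [ 0.5939 -0.2572  1.2663] iou 0.97
down hit False [ 0.5906 -0.2666  0.0164]
gap 0.6834985808987301 t 23.1167
lifted gap 0.6790571404112112 F [-0.15717081 -0.32373418 -3.15272375]
placed hit True rest coords [ 0.0503 -0.0002  0.0568] gap 0.6835824969036052
t 28.7667
(array([ 0.05556426, -0.00121535, -0.00957995]), np.float64(0.9748563170433044))
```

View pics/after_green.png

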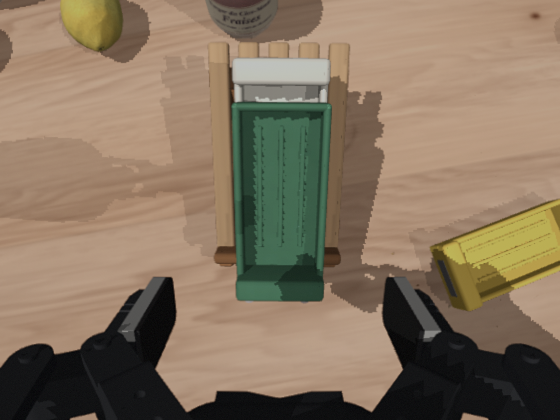

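```bash
python3 job.py yellow hold && python3 -c "
from job import *
place('yellow',.006)
print(fit_slope('yellow'))"
```

```text
yellow far [ 0.4291 -0.2222 -1.4033] near [ 0.4342 -0.2197 -1.4113] iou 0.958
down hit False [ 0.4328 -0.2099  0.0173]
gap 0.6891300821580812 t 32.325
lifted gap 0.6810598679022869 F [-1.5724099   1.14526031 -1.77694916]
placed hit True rest coords [ 0.0877 -0.0001  0.0769] gap 0.6850884619601687
t 37.5333
(array([ 0.06800452, -0.00055368, -0.01102497]), np.float64(0.9368345737457275))
```

View pics/after_yellow.png

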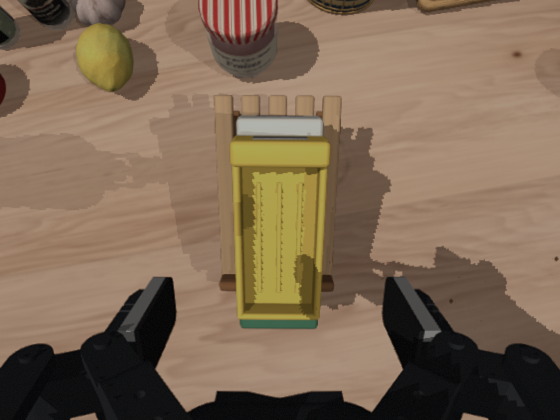

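Run:
```python
from job import *
robot.move_to([.42,.25,.35],[180,0,0])
im=vision.grab_frame("side"); cv2.imwrite("pics/side_end.png",cv2.resize(im[165:265,220:340],(720,600),interpolation=cv2.INTER_CUBIC)[:,:,::-1])
E=ext("side"); Rm,t=rest_frame(np.load("drainer.npy"))
for n,(x,z,u) in SLOT.items(): # expected lips' outer/inner upper edges at the right side (y=-30)
    print(n,((project(np.array([[x-u*.065,-.03,z+.03],[x-u*.049,-.03,z+.03],[x+u*.065,-.03,z+.02]])@Rm.T+t,"side",E)-[220,165])*6).round().tolist())
```

```text
blue [[336.0, 330.0], [350.0, 307.0], [451.0, 162.0]]
white [[452.0, 106.0], [439.0, 127.0], [346.0, 296.0]]
green [[308.0, 299.0], [323.0, 275.0], [427.0, 128.0]]
yellow [[428.0, 70.0], [414.0, 92.0], [318.0, 263.0]]
```

View pics/side_end.png

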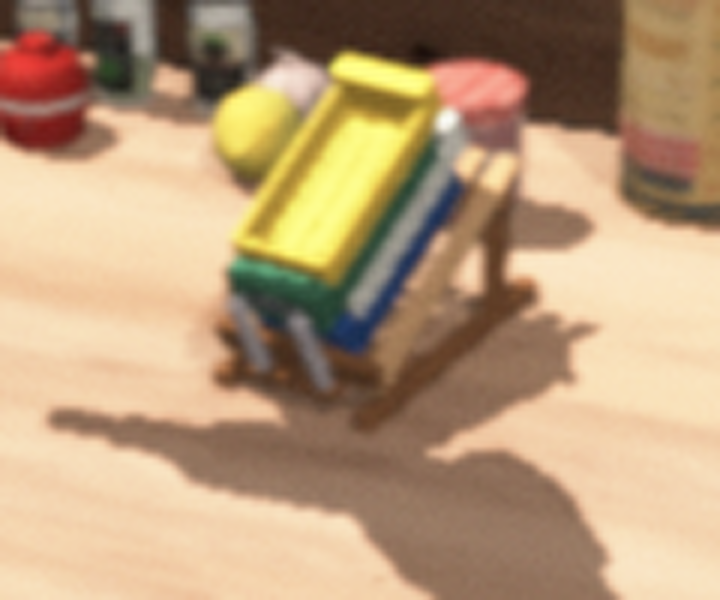

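```bash
python3 -c "
from station import *
print(workorder.close_job(), robot.current_time_s())"
```

```text
the job is handed in; nothing more can be done
the job is handed in; nothing more can be done
```

The four trays are stacked on the drainer in the order blue, white, green, yellow from the bottom, each turned and resting as asked; the arm is clear and the job was handed in at about 40 s, with no verdict returned by the station.

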